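Clamp a cap lamp into its charging dock

ROBOT

A 6-joint arm with a two-finger parallel gripper is mounted at the origin on the work surface. World frame = base frame: x ahead of the robot, y to its left, z up, the work surface at z = 0. Lengths are in m, angles in rad, forces in N, time in s.
With the tool pointing down it reaches from about 0.375 to 0.9 m from the base axis. Payload 3.1 kg.
Tool frame: the origin (TCP) lies midway between the tips of the shut fingers; the grasp point (between the pads) lies robot.grip_point_offset behind it (robot.grip_point_offset is the distance from the TCP to the grasp point, in m); z points along the fingers, y is the direction in which the jaws open and shut (so a half turn about z gives the same grasp; the last joint's range is limited). The gripper opens to 87 mm and grips with 3 to 60 N. Pads are 19 mm wide; open, the fingers measure 117 mm over their backs; the gripper's body (75 mm by 190 mm) begins 51 mm behind the grasp point.
Start: joints at [1.167, 0.527, 1.433, -0, 1.181, -0.178], TCP at [0.14, 0.609, 0.223] pointing down, gripper open.
Joint ranges: [-3.08, 3.08], [-0.75, 2.2], [0.22, 2.44], [-1.43, 4.57], [0, 2.65], [-2.85, 2.85]. Speed limits (rad/s): [2.79, 2.79, 3.14, 3.14, 3.14, 3.14].

INTERFACE

Orientations are given as a unit quaternion [x, y, z, w].
In Python, from rig import robot, cams, hand_in gives the robot as it stands. The module is installed in compiled form; this text tells all that it offers.
- The arm moves only by the tool send_rows, never from a script. Its argument "steps" is one flat list of numbers, 5 for each row, row after row: the finger opening in m, from 0 to 0.087, then the shift along the tool's x, y, z in m, then the turn about the tool's z in rad. A call has 1 to 8 rows; each row is the pose to reach, as a shift and turn from the pose measured when the call began, along the tool's axes at that moment; what a row does not reach only later rows make up. A row lasts 1/8 s, in which the tool goes at most 62.5 mm and 10.7 degrees, less where a joint would pass 70% of its speed; a pose out of reach is approached as far as the arm can. A call with a gripper value outside its range is refused whole. The fingers move at their own pace and stop on an object; "force" is the grip in N (left out, the last holds). Time passes only in rows, so rows that repeat a pose let the fingers close. It gives the time, the measured TCP pose, the force and the opening at its end, in the units of the state.
- robot.get_obs(): the state, without advancing time (a new reading comes with each control period).
- cams.camera(name): name is "scene" or "top" or "wrist"; returns a dict with "color" (480x640x3 uint8, red, green, blue), "range_z" (480x640 float32, m along the optical axis (not along the pixel's ray), 0 where there is no reading), "intrinsics" (3x3 intrinsics, pixels), "extrinsics" (4x4, takes a point from camera to world coordinates). Camera axes: x right, y down, z forward; pixel columns grow to the right and rows downward; lengths in m; the calibration is good to about 2 mm. A picture is of the moment at which its call begins.
- hand_in(): hands the job in, once; it reports no verdict.
The state is a dict: "time": time; "q": joint angles; "joint_velocities": joint speeds; "joint_torque": joint torques, N m; "position": TCP position; "tool_rot": TCP orientation; "ft_force": force on the tool from outside, world axes, zero at the start; "moment": the same for the moment, N m; "grip_width": finger opening in m.
Only numpy, scipy, OpenCV 4.12 (cv2) and the standard library are available. Lean on these libraries where they do the work, as an engineer would, in place of code of your own. Each camera call takes 0.05 s, during which the arm holds its last target.

TASK

Set the square cap lamp gently upright in the empty cradle of the charging dock and let it go. Then turn the dock's knob clockwise, regrasping as needed, until the sprung clamp drops into the cam's hidden notch, leave it there holding the lamp against the contact wall, and leave the other things on the shelf alone.

Things in the scene. Friction and masses are not known exactly. Their poses are not given: they have to be found in the camera images.
- dock: Fixed grey charging dock on the shelf, base plate 124 x 270 x 8 mm, yaw up to 20 degrees. Origin: centre of its underside, z up, y along its length. Cradle on its -y half (cradle), flat cam housing on its +y half (98 x 95 mm, top 30 mm above the shelf) with the knob on top. A steel yoke, the sprung clamp, runs round the cradle; its jaw plate stands at the cradle's -y end.
- cradle (a point): Middle of the cradle floor, 8 mm above the shelf, at dock x = 0, y = -58 mm; axes as the dock's. Open-topped bay 60 mm (x) by 56 mm (y): side walls at x = +-30 mm, tops 22 mm above the shelf; contact wall 28 mm to the +y side, top 31 mm; open jaw plate 28 mm to the -y side, top 30 mm. Yoke rods outside the side walls at x = +-40 mm, top 17 mm.
- jaw_face (a point): Centre of the jaw plate's face that looks at the lamp; axes as the dock's. Jaw, yoke and pin are one slide along dock y, pressed to +y by an 8 N spring. With the pin on the cam's rim (open) this point is at y = -86 mm of the dock; with the pin in the notch the jaw has sprung about 10 mm to +y and holds the lamp on the contact wall. It cannot be pushed shut by hand.
- cam_axis (a point): Centre of the cam housing's top, on the knob's axis (dock x = 0, y = +75 mm), 30 mm above the shelf. The hidden cam under it has one notch, at first 1.9 to 3.1 rad away, turning clockwise seen from above, so it needs more than one grasp. The pin slides in over 0.3 rad of turning, stays in for 0.3 rad, and climbs out (jaw reopens) if turned on; turning back returns it. End stop 0.8 rad past the notch.
- knob_grip (a point): Grip point of the knob, on its upright axis, 64 mm above the shelf, z up. Black bar 52 mm long (x axis), 14 mm thick (y axis), 40 to 82 mm above the shelf, over a 44 mm disc. The bar is fixed on the shaft at any angle: it does not show where the notch is. Turning takes about 0.1 N m, it stays where left; entering the notch it pulls ahead (0.3 to 1 N m), leaving it resists by 0.3 N m.
- lamp_center (a point): Centre of the loose cap lamp to be charged: matte black, square upright body 46 x 46 mm, 62 mm high with its flat round lens on top, standing upright (the other three cap lamps are round). 31 mm above its underside; z up, x and y square to its sides, all four sides alike (any way round will do). 0.13 to 0.25 kg.
- round_lamp_1: Bystander, leave alone: a round black cap lamp, 68 mm across, 56 mm high, on the far part of the shelf. Origin: centre of its underside.
- round_lamp_2: Bystander, leave alone: a second round black cap lamp, 68 mm across, 56 mm high, on the far part of the shelf. Origin: centre of its underside.
- round_lamp_3: Bystander, leave alone: a third round black cap lamp, 68 mm across, 56 mm high, on the far part of the shelf. Origin: centre of its underside.
- bezel: Bystander, leave alone: silver aluminium bezel ring, 68 mm outside, 10 mm high, lying flat. Origin: centre of its underside.
- seal: Bystander, leave alone: yellow rubber lamp seal, a ring 60 mm outside, 7 mm high, lying flat. Origin: centre of its underside.
- cleaner: Bystander, leave alone: white bottle, 52 mm across, 130 mm high. Origin: centre of its underside.
- driver: Bystander, leave alone: screwdriver 160 mm long lying near the robot's base.
- switch_panel: Fixed bystander: white rocker switch panel, 75 x 150 mm, 28 mm high, left of the dock. Origin: centre of its underside.
- lamp: The same square lamp; origin at the centre of its underside (see lamp_center).
There are look-alikes about, which are no part of the job. What is shaped like the lamp but blue is not meant.

How it is judged:
By the outcome, as a careful person would: the job done as asked, in the order asked, and still so for the second after the job is handed in, with the robot touching nothing.
It also fails if it takes over 67 s, if anything falls off the work surface, if the arm or the gripper's body presses on something with over 40 N, if the wrist force passes 120 N, or if a joint passes its speed limit or range.

## Working session

There is one attempt and no reset: what is moved stays moved. The work goes in short steps, Python scripts to look and compute and a tool call to move; the robot and the scene stay as the last step left them, time stands still between calls to the robot, and variables do not carry over. Pictures are saved under pics/ and viewed, and the job is handed in when it is done.

Besides the shell and the picture viewer there is one more tool, called as a command line: name --argument value ..., lists and objects as JSON in quotes. send_rows: Moves the arm, as the interface text tells. Its arguments: {"type":"object","properties":{"steps":{"type":"array","items":{"type":"number"}},"force":{"type":"number"}},"required":["steps"]}

```bash
mkdir -p pics
cat > h.py <<'E'
import numpy as np, cv2
from rig import robot, cams, hand_in
def grab(n):
    c=cams.camera(n); return c
def save(c,f,crop=None,scale=1):
    im=c["color"][:,:,::-1]
    if crop: x0,y0,x1,y1=crop; im=im[y0:y1,x0:x1]
    if scale!=1: im=cv2.resize(im,None,fx=scale,fy=scale,interpolation=cv2.INTER_CUBIC)
    cv2.imwrite("pics/"+f,im)
def rayplane(c,uv,z):
    uv=np.atleast_2d(np.array(uv,float)); K=c["intrinsics"];T=c["extrinsics"]
    d=np.c_[uv,np.ones(len(uv))]@np.linalg.inv(K).T@T[:3,:3].T
    o=T[:3,3]; s=(z-o[2])/d[:,2]
    return o+d*s[:,None]
def cloud(c):
    K=c["intrinsics"];T=c["extrinsics"];Z=c["range_z"]
    v,u=np.mgrid[:480,:640]
    p=np.stack([(u-K[0,2])/K[0,0]*Z,(v-K[1,2])/K[1,1]*Z,Z],-1)
    return p@T[:3,:3].T+T[:3,3]
E
python3 - <<'E'
from h import *
import pickle
o=robot.get_obs(); print(o); print(robot.grip_point_offset)
for n in ("scene","top","wrist"):
    c=grab(n); save(c,n+"0.png"); pickle.dump(c,open(n+"0.pkl","wb")); print(n,c["extrinsics"].round(3).tolist(),c["intrinsics"].round(1).tolist())
E
```

```text
{'time': 0.0, 'q': array([ 1.16646866e+00,  5.28489560e-01,  1.43392358e+00, -1.11456200e-05,
        1.18137811e+00, -1.78497331e-01]), 'joint_velocities': array([-6.49914922e-04,  3.45760697e-04, -4.20389249e-04, -3.44602363e-04,
       -8.19075940e-05,  5.53238042e-05]), 'joint_torque': array([-1.34987768e-03, -4.40047896e+01, -1.76588237e+01,  6.31576963e-02,
        5.84440981e-02, -1.78920427e-04]), 'position': array([0.13962352, 0.60844352, 0.22155049]), 'tool_rot': array([ 1.12673203e-01,  9.93631492e-01, -1.05442981e-03, -3.10897959e-04]), 'ft_force': array([-0.12513962, -0.11974361,  0.12789235]), 'moment': array([-0.00805192,  0.01097271,  0.05549009]), 'grip_width': 0.08709656539469075}
0.0187
scene [[-0.266, 0.675, -0.688, 1.427], [0.964, 0.181, -0.195, 0.255], [-0.008, -0.715, -0.699, 0.944], [0.0, 0.0, 0.0, 1.0]] [[556.7, 0.0, 323.5], [0.0, 556.7, 245.0], [0.0, 0.0, 1.0]]
top [[-0.02, -0.985, 0.172, 0.341], [-1.0, 0.016, -0.024, 0.016], [0.021, -0.172, -0.985, 1.359], [0.0, 0.0, 0.0, 1.0]] [[558.6, 0.0, 327.4], [0.0, 558.6, 246.9], [0.0, 0.0, 1.0]]
wrist [[0.224, 0.942, 0.251, 0.072], [0.975, -0.216, -0.06, 0.625], [-0.003, 0.258, -0.966, 0.384], [0.0, 0.0, 0.0, 1.0]] [[384.4, 0.0, 320.3], [0.0, 384.4, 240.6], [0.0, 0.0, 1.0]]
```

View pics/scene0.png

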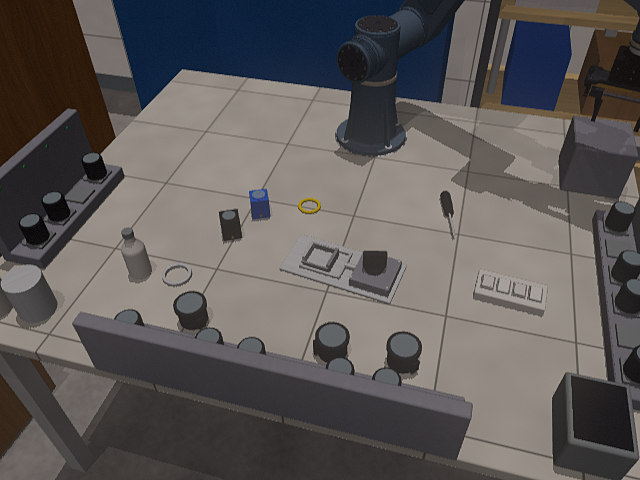

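View pics/top0.png

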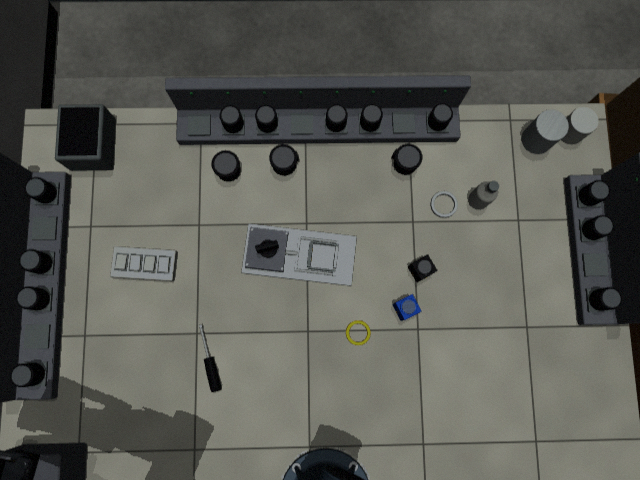

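View pics/wrist0.png

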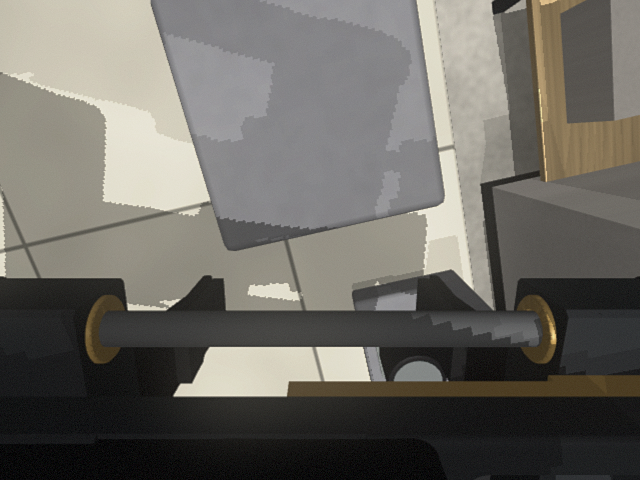

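The top view shows the dock at about (300,255), its knob at (266,248) and its cradle at (322,256). The blue decoy is at (407,307) and the yellow seal at (358,333). The black square lamp is at (422,268) in top and (231,224) in scene. The round lamps are at (226,165), (284,159) and (407,159), plus others in the racks. I'll confirm with enlarged crops.

Run:
```python
from h import *
import pickle
t=pickle.load(open("top0.pkl","rb")); s=pickle.load(open("scene0.pkl","rb"))
a=cv2.resize(t["color"][215:325,230:450][:,:,::-1],None,fx=3.6,fy=3.6,interpolation=cv2.INTER_CUBIC)
cv2.imwrite("pics/topc.png",a)
b=cv2.resize(s["color"][180:310,200:420][:,:,::-1],None,fx=3.6,fy=3.6,interpolation=cv2.INTER_CUBIC)
cv2.imwrite("pics/scenec.png",b)
```

```text
(no output)
```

View pics/topc.png

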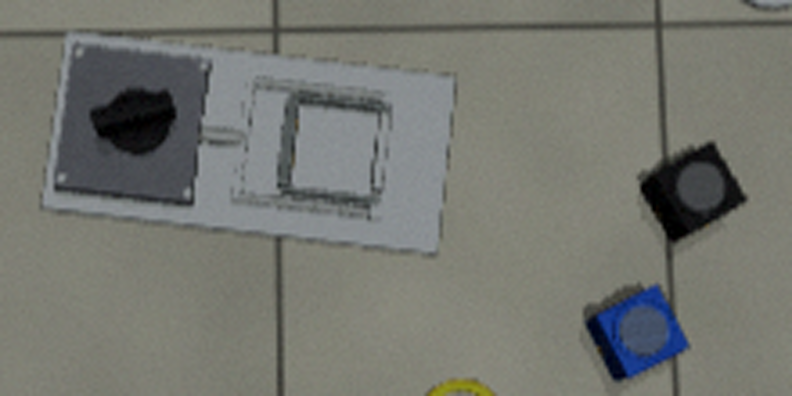

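View pics/scenec.png

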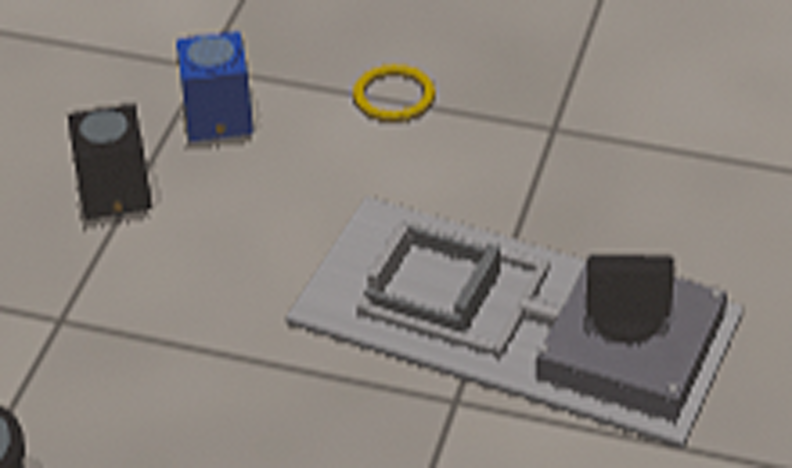

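The lamp is the black square body with the lens on top, at top (422,268). The one below it is blue and so is excluded. Next I'll measure the poses.

Run:
```python
from h import *
import pickle
t=pickle.load(open("top0.pkl","rb")); s=pickle.load(open("scene0.pkl","rb"))
# plate corners at z=.008 from crop
cr=np.array([(67,33),(455,74),(437,254),(41,207)])/3.6+[230,215]-0.36
P=rayplane(t,cr,.008)
print("plate corners",P[:,:2].round(4).tolist(), "sizes",[np.linalg.norm(P[i]-P[(i+1)%4]).round(4) for i in range(4)], "c",P.mean(0).round(4))
ya=(P[0]+P[3]-P[1]-P[2])[:2]; yaw=np.arctan2(ya[1],ya[0])-np.pi/2; print("yaw",np.degrees(yaw))
cr=np.array([(77,43),(209,60),(193,203),(56,187)])/3.6+[230,215]-0.36
H=rayplane(t,cr,.030); print("housing c",H.mean(0).round(4),[np.linalg.norm(H[i]-H[(i+1)%4]).round(4) for i in range(4)])
for n,c,box in (("top",t,(230,215,450,325)),("scene",s,(200,180,420,310))):
    W=cloud(c); x0,y0,x1,y1=box
    W=W[y0:y1,x0:x1].reshape(-1,3); col=c["color"][y0:y1,x0:x1].reshape(-1,3).astype(int)
    ok=W[:,2]>-1
    def rect(m,nm):
        q=W[m]; 
        if len(q)<6: print(n,nm,len(q));return
        r=cv2.minAreaRect(q[:,:2].astype(np.float32)); print(n,nm,len(q),"rect c",np.round(r[0],4),np.round(r[1],4),"ang",round(r[2],1),"mean",q.mean(0).round(4))
    dark=(col.max(1)<150)
    # lamp top
    for nm,z in (("lamp tops",(.056,.068)),("knob top",(.074,.09)),):
        m=(W[:,2]>z[0])&(W[:,2]<z[1]); q=W[m]
        print(n,nm,len(q))
    m=(W[:,2]>.056)&(W[:,2]<.07)&(W[:,1]<-.1)
    blue=col[:,2]>col[:,0]+40
    print(np.unique(W[m][:,2].round(3),return_counts=True))
    rect(m&(W[:,0]>0.47)&~blue,"lamp"); rect(m&blue,"blue")
    rect((W[:,2]>.076)&(W[:,1]>0),"knob"); rect((abs(W[:,2]-.03)<.004)&(W[:,1]>.07),"housing")
    rect((abs(W[:,2]-.03)<.003)&(W[:,1]<.06),"walls 30")
```

```text
plate corners [[0.6376, 0.1777], [0.6049, -0.0875], [0.4814, -0.0718], [0.5179, 0.1947]] sizes [np.float64(0.2672), np.float64(0.1245), np.float64(0.269), np.float64(0.1209)] c [0.5605 0.0533 0.008 ]
yaw -7.415350675653265
housing c [0.5707 0.1303 0.03  ] [np.float64(0.0896), np.float64(0.0975), np.float64(0.0917), np.float64(0.0985)]
top lamp tops 749
top knob top 143
(array([0.056, 0.057, 0.058, 0.059, 0.06 , 0.061, 0.062, 0.063, 0.064,
       0.065, 0.066, 0.067, 0.068, 0.069, 0.07 ]), array([ 12,  38,  54,  78, 100,  92, 101,  86,  65,  41,  36,  20,   8,
         5,   1]))
top lamp 365 rect c [ 0.5177 -0.2413] [0.0456 0.0472] ang 28.7 mean [ 0.5179 -0.2408  0.0615]
top blue 238 rect c [ 0.4246 -0.1997] [0.0451 0.0462] ang 26.2 mean [ 0.4252 -0.1989  0.0611]
top knob 260 rect c [0.4562 0.0857] [0.2635 0.0519] ang 20.0 mean [0.4641 0.0757 0.676 ]
top housing 1041 rect c [0.572 0.132] [0.093  0.0982] ang 82.7 mean [0.5707 0.1331 0.0299]
top walls 30 117 rect c [ 0.519  -0.0976] [0.2806 0.1196] ang 59.8 mean [ 0.5412 -0.0282  0.0301]
scene lamp tops 576
scene knob top 162
(array([0.056, 0.057, 0.058, 0.059, 0.06 , 0.061, 0.062, 0.063, 0.064,
       0.065, 0.066, 0.067, 0.068]), array([19, 33, 60, 54, 82, 78, 77, 43, 31, 10,  4,  1,  1]))
scene lamp 271 rect c [ 0.6418 -0.2078] [0.3156 0.0522] ang 14.7 mean [ 0.541  -0.2361  0.0602]
scene blue 142 rect c [ 0.4255 -0.1987] [0.048  0.0449] ang 26.0 mean [ 0.4291 -0.1973  0.0605]
scene knob 260 rect c [0.9913 0.2024] [0.8762 0.0507] ang 10.1 mean [0.9528 0.1843 0.4658]
scene housing 842 rect c [0.5702 0.1327] [0.0922 0.1014] ang 82.2 mean [0.5845 0.1372 0.0294]
scene walls 30 188 rect c [ 0.5054 -0.1028] [0.2848 0.1252] ang 81.5 mean [ 0.5285 -0.0789  0.03  ]
```

```bash
cat >> h.py <<'E'
from scipy.spatial.transform import Rotation as R
OFF=0.0187
def state():
    o=robot.get_obs(); M=R.from_quat(o["tool_rot"]).as_matrix()
    return o,M,np.degrees(np.arctan2(M[1,1],M[0,1]))
def go(xyz,jaw=None,grasp=True):
    """shift for grasp point (or TCP) to xyz and jaw yaw deg"""
    o,M,y=state(); p=np.array(o["position"])
    t=np.array(xyz,float)
    if grasp: t[2]-=OFF
    d=M.T@(t-p); turn=0
    if jaw is not None:
        turn=np.radians(y-jaw)
    print("t",round(o["time"],2),"pos",p.round(4),"jaw",y.round(2),"q6",np.degrees(o["q"][5]).round(1),"F",np.round(o["ft_force"],1),"Mz",np.round(o["moment"],2),"w",round(o["grip_width"],4))
    print("shift",d.round(4),"turn",round(turn,3),"tilt",M[:,2].round(3))
E
python3 - <<'E'
from h import *
go((.5,.25,.22),None,False); go((.518,-.241,.2),28.7)
E
```

```text
t 0.15 pos [0.1397 0.6086 0.2218] jaw 77.06 q6 -10.2 F [0.6 0.5 0.3] Mz [-0.04 -0.04 -0.03] w 0.0868
shift [-0.4315 -0.2688  0.0021] turn 0 tilt [-0.001 -0.002 -1.   ]
t 0.15 pos [0.1397 0.6086 0.2218] jaw 77.06 q6 -10.2 F [0.6 0.5 0.3] Mz [-0.04 -0.04 -0.03] w 0.0868
shift [-0.559  -0.7433  0.0415] turn 0.844 tilt [-0.001 -0.002 -1.   ]
```

send_rows --steps '[0.087,-0.43,-0.27,0,0.3,0.087,-0.43,-0.27,0,0.3,0.087,-0.43,-0.27,0,0.3,0.087,-0.43,-0.27,0,0.3,0.087,-0.43,-0.27,0,0.3,0.087,-0.43,-0.27,0,0.3,0.087,-0.43,-0.27,0,0.3,0.087,-0.43,-0.27,0,0.3]' --force 15

```text
time: 1.15
position: [0.4939, 0.2532, 0.222]
tool_rot: [0.26, 0.966, -0.001, -0.0]
ft_force: [0.7, 0.4, -0.2]
grip_width: 0.0872
```

Run:
```python
from h import *
go((.518,-.241,.14),28.7)
```

```text
t 1.15 pos [0.4939 0.2532 0.222 ] jaw 59.86 q6 -44.2 F [ 0.7  0.4 -0.2] Mz [-0.03 -0.   -0.01] w 0.0872
shift [-0.269  -0.4151  0.1013] turn 0.544 tilt [-0.001 -0.001 -1.   ]
```

send_rows --steps '[0.087,-0.269,-0.415,0.06,0.544,0.087,-0.269,-0.415,0.06,0.544,0.087,-0.269,-0.415,0.06,0.544,0.087,-0.269,-0.415,0.06,0.544,0.087,-0.269,-0.415,0.06,0.544,0.087,-0.269,-0.415,0.06,0.544,0.087,-0.269,-0.415,0.06,0.544,0.087,-0.269,-0.415,0.06,0.544]'

```text
time: 2.15
position: [0.5179, -0.2429, 0.1622]
tool_rot: [0.51, 0.86, -0.001, -0.0]
ft_force: [0.3, -0.5, -0.5]
grip_width: 0.087
```

send_rows --steps '[0.087,0,0,0,0,0.087,0,0,0,0]'

```text
time: 2.4
position: [0.5171, -0.2426, 0.1617]
tool_rot: [0.511, 0.86, -0.0, -0.001]
ft_force: [-1.2, -0.1, -0.3]
grip_width: 0.087
```

Run:
```python
from h import *
import pickle
go((.518,-.241,.039),28.7)
c=grab("wrist"); save(c,"w1.png"); pickle.dump(c,open("w1.pkl","wb"))
W=cloud(c); m=(abs(W[...,2]-.062)<.006)&(np.hypot(W[...,0]-.518,W[...,1]+.241)<.05)
q=W[m]; print(len(q)); 
if len(q)>10: print(cv2.minAreaRect(q[:,:2].astype(np.float32)),q.mean(0))
```

```text
t 2.4 pos [ 0.5171 -0.2426  0.1617] jaw 28.6 q6 -64.9 F [-1.2 -0.1 -0.3] Mz [-0.07 -0.04 -0.03] w 0.087
shift [0.0008 0.0017 0.1414] turn -0.002 tilt [-0.002  0.    -1.   ]
4021
((0.5172748565673828, -0.24177613854408264), (0.04616585373878479, 0.04589156061410904), 28.282726287841797) [ 0.51669713 -0.24079146  0.06152964]
```

View pics/w1.png

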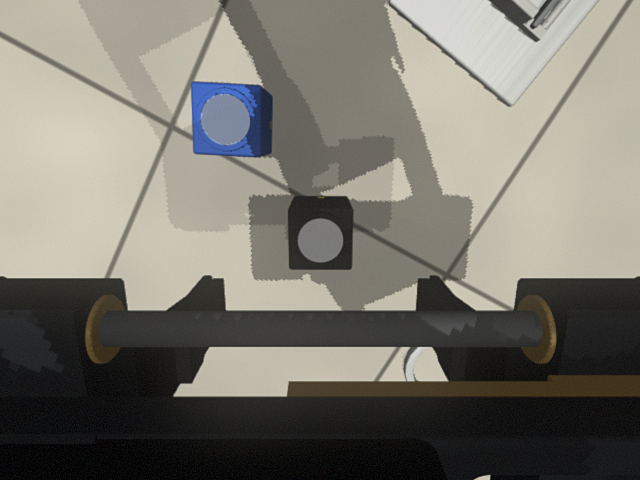

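Run:
```python
from h import *
go((.5173,-.2417,.040),28.4)
```

```text
t 2.45 pos [ 0.5172 -0.2416  0.1619] jaw 28.68 q6 -64.9 F [ 0.  -0.1 -0.3] Mz [-0.01  0.02 -0.02] w 0.0868
shift [-0.0003  0.0003  0.1406] turn 0.005 tilt [-0.002  0.    -1.   ]
```

send_rows --steps '[0.087,0,0,0.04,0.005,0.087,0,0,0.08,0.005,0.087,0,0,0.12,0.005,0.087,0,0,0.14,0.005,0.087,0,0,0.14,0.005]'

```text
time: 3.08
position: [0.516, -0.2389, 0.0208]
tool_rot: [0.511, 0.86, -0.0, -0.003]
ft_force: [-0.1, 0.2, 0.3]
grip_width: 0.0871
```

Run:
```python
from h import *
go((.5173,-.2417,.040),28.4)
```

```text
t 3.08 pos [ 0.516  -0.2389  0.0208] jaw 28.54 q6 -64.6 F [-0.1  0.2  0.3] Mz [-0.06  0.01  0.02] w 0.0871
shift [-0.0031 -0.0002 -0.0006] turn 0.002 tilt [-0.005  0.003 -1.   ]
```

send_rows --steps '[0.087,-0.003,0,0,0,0.087,-0.003,0,0,0,0.03,-0.003,0,0,0,0.03,-0.003,0,0,0,0.03,-0.003,0,0,0,0.03,-0.003,0,0,0,0.03,-0.003,0,0,0,0.03,-0.003,0,0,0]' --force 20

```text
time: 4.08
position: [0.5171, -0.2416, 0.0207]
tool_rot: [0.511, 0.86, -0.0, -0.003]
ft_force: [-1.8, -1.0, 1.2]
grip_width: 0.0459
```

Run:
```python
from h import *
go((.5173,-.2417,.040),28.4)
```

```text
t 4.08 pos [ 0.5171 -0.2416  0.0207] jaw 28.55 q6 -64.7 F [-1.8 -1.   1.2] Mz [-0.27  0.16  0.01] w 0.0459
shift [-0.0002  0.0001 -0.0006] turn 0.003 tilt [-0.006  0.003 -1.   ]
```

The opening reads 45.9 mm, so the lamp is gripped. Lifting it.

send_rows --steps '[0.03,0,0,-0.02,0,0.03,0,0,-0.05,0,0.03,0,0,-0.09,0,0.03,0,0,-0.13,0,0.03,0,0,-0.13,0]'

```text
time: 4.7
position: [0.5198, -0.2432, 0.1535]
tool_rot: [0.511, 0.86, -0.0, 0.0]
ft_force: [0.6, 0.4, -4.4]
grip_width: 0.0456
```

Run:
```python
from h import *
go((.553,-.0042,.17),-7.4)
```

```text
t 4.7 pos [ 0.5198 -0.2432  0.1535] jaw 28.55 q6 -64.7 F [ 0.6  0.4 -4.4] Mz [-0.02 -0.    0.03] w 0.0456
shift [0.1941 0.1434 0.002 ] turn 0.627 tilt [-0.    -0.001 -1.   ]
```

send_rows --steps '[0.03,0.03,0.022,0,0.1,0.03,0.06,0.045,0,0.2,0.03,0.09,0.067,0,0.3,0.03,0.12,0.09,0,0.4,0.03,0.15,0.112,0,0.5,0.03,0.175,0.13,0,0.6,0.03,0.194,0.143,0,0.627,0.03,0.194,0.143,0,0.627]'

```text
time: 5.7
position: [0.5512, -0.0025, 0.1514]
tool_rot: [0.75, 0.661, -0.002, -0.001]
ft_force: [0.9, -1.0, -3.4]
grip_width: 0.0458
```

Run:
```python
from h import *
import pickle
go((.553,-.0042,.06),-7.4)
for n in ("wrist","top","scene"):
    c=grab(n); save(c,n+"2.png"); pickle.dump(c,open(n+"2.pkl","wb"))
```

```text
t 5.7 pos [ 0.5512 -0.0025  0.1514] jaw -7.21 q6 -4.6 F [ 0.9 -1.  -3.4] Mz [-0.09  0.06  0.03] w 0.0458
shift [-0.0014  0.0024  0.1101] turn 0.003 tilt [-0.004  0.    -1.   ]
```

View pics/wrist2.png

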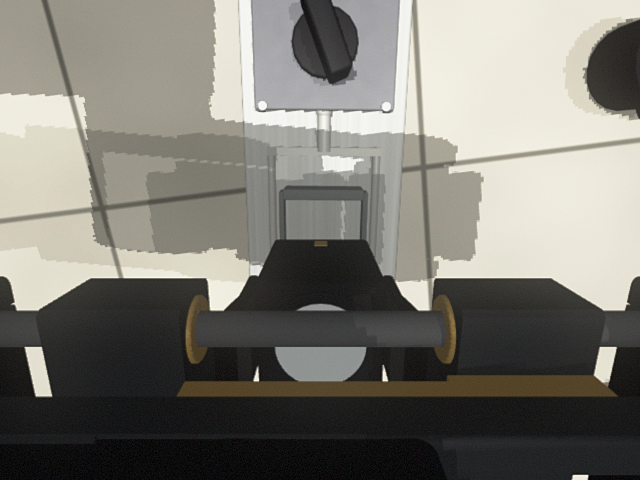

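View pics/scene2.png

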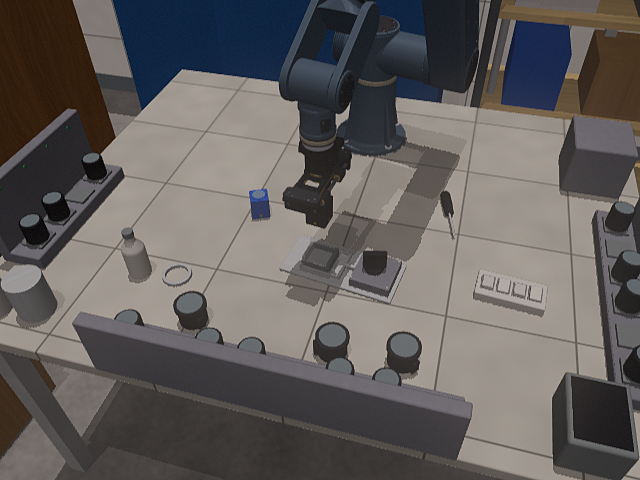

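The wrist view shows the contact wall at row 190 (u 283–365), the housing front edge at row 108 and the knob at (325,45). I'll refine the dock pose from this view.

```bash
python3 - <<'E'
from h import *
import pickle
c=pickle.load(open("wrist2.pkl","rb")); W=cloud(c)
def rr(q): r=cv2.minAreaRect(q[:,:2].astype(np.float32)); return np.round(r[0],4),np.round(r[1],4),round(r[2],2)
v,u=np.mgrid[:480,:640]
# plate z~.008: left/right edges
cy=np.array([.129,.9916]); 
for (nm,z,tol,box) in (("plate",.008,.003,(230,0,420,275)),("housing",.030,.004,(240,0,410,115)),("wall",.031,.003,(275,180,375,205)),("knob",.082,.004,(280,0,370,100))):
    x0,y0,x1,y1=box
    m=(abs(W[...,2]-z)<tol)&(u>=x0)&(u<x1)&(v>=y0)&(v<y1); q=W[m]; print(nm,len(q),rr(q),"z",np.median(q[:,2]).round(4))
# edge lines by colour: plate left/right edges rows 130..240
g=c["color"].astype(int).sum(2)
E
python3 - <<'E'
import cv2,pickle
c=pickle.load(open("wrist2.pkl","rb"))
cv2.imwrite("pics/w2c.png",cv2.resize(c["color"][0:275,220:430][:,:,::-1],None,fx=2.18*1,fy=2.18,interpolation=cv2.INTER_CUBIC))
E
```

```text
plate 19720 (array([0.5617, 0.0585]), array([0.2064, 0.1242]), 82.34) z 0.0082
housing 11561 (array([0.57, 0.12]), array([0.0691, 0.0982]), 82.39) z 0.0301
wall 901 (array([0.5575, 0.0274]), array([0.0082, 0.0592]), 82.3) z 0.0312
knob 1952 (array([0.5725, 0.1215]), array([0.0142, 0.04  ]), 14.24) z 0.082
```

View pics/w2c.png

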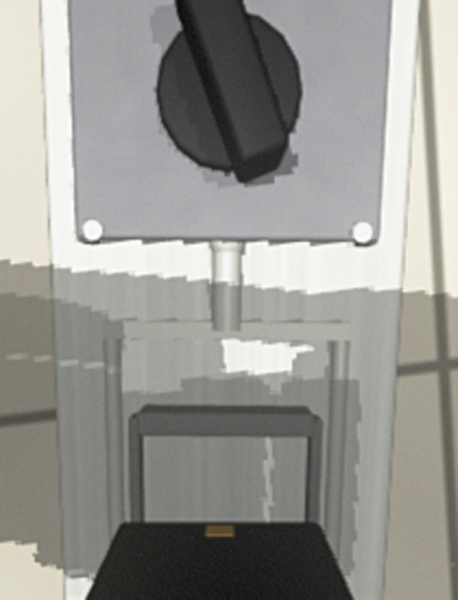

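Run:
```python
from h import *
go((.5532,-.0043,.070),-7.65,False)
```

```text
t 5.85 pos [ 0.5521 -0.0049  0.1523] jaw -7.37 q6 -4.6 F [ 0.1  0.4 -2.3] Mz [-0.08  0.02 -0.01] w 0.0457
shift [0.0008 0.0012 0.0823] turn 0.005 tilt [-0.002 -0.001 -1.   ]
```

send_rows --steps '[0.03,0.001,0.001,0.025,0.005,0.03,0.001,0.001,0.05,0.005,0.03,0.001,0.001,0.075,0.005,0.03,0.001,0.001,0.082,0.005,0.03,0.001,0.001,0.082,0.005]'

```text
time: 6.48
position: [0.553, -0.0047, 0.07]
tool_rot: [0.753, 0.658, -0.001, -0.001]
ft_force: [0.9, -0.3, -1.6]
grip_width: 0.0461
```

Run:
```python
from h import *
go((.5532,-.0043,.0287),-7.65,False)
```

```text
t 6.47 pos [ 0.553  -0.0047  0.07  ] jaw -7.72 q6 -4.2 F [ 0.9 -0.3 -1.6] Mz [-0.07  0.08  0.02] w 0.0461
shift [0.0005 0.0003 0.0413] turn -0.001 tilt [-0.003 -0.001 -1.   ]
```

Well aligned. Lowering to about 5 mm above the cradle floor.

send_rows --steps '[0.03,0,0,0.015,0,0.03,0,0,0.03,0,0.03,0,0,0.036,0,0.03,0,0,0.036,0]'

```text
time: 6.98
position: [0.5524, -0.0046, 0.0333]
tool_rot: [0.753, 0.658, -0.002, -0.001]
ft_force: [0.9, -0.5, -1.8]
grip_width: 0.046
```

Run:
```python
from h import *
go((.5532,-.0043,.0287),-7.65,False)
for n in ("top","scene"): 
    c=grab(n); save(c,n+"3.png",(230,215,450,325) if n=="top" else (200,180,420,310),3.6)
```

```text
t 6.97 pos [ 0.5524 -0.0046  0.0333] jaw -7.71 q6 -4.2 F [ 0.9 -0.5 -1.8] Mz [-0.15  0.03 -0.07] w 0.046
shift [0.0004 0.0008 0.0046] turn -0.001 tilt [-0.004 -0.    -1.   ]
```

View pics/scene3.png

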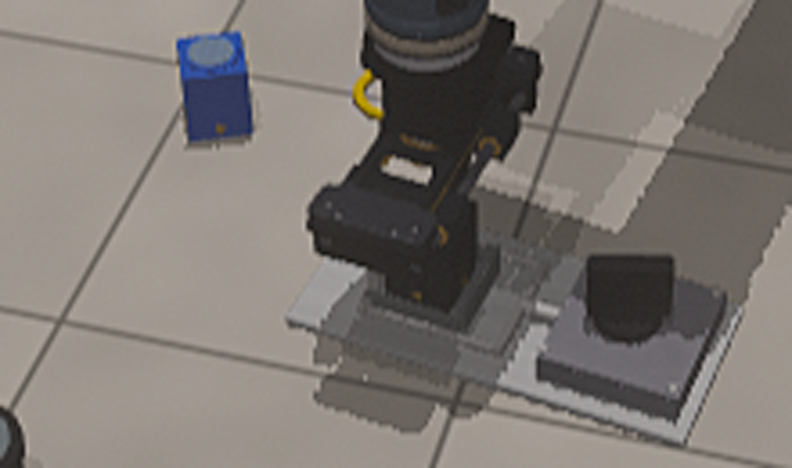

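The lamp is between the walls and nothing is touching. Setting it down slowly.

send_rows --steps '[0.03,0,0.0006,0.001,0,0.03,0,0.0006,0.002,0,0.03,0,0.0006,0.003,0,0.03,0,0.0006,0.004,0,0.03,0,0.0006,0.0045,0,0.03,0,0.0006,0.0045,0]'

```text
time: 7.82
position: [0.5535, -0.0048, 0.0295]
tool_rot: [0.753, 0.658, -0.001, -0.001]
ft_force: [0.1, 0.4, -2.4]
grip_width: 0.0461
```

Run:
```python
from h import *
go((.5532,-.0043,.0287),-7.65,False)
```

```text
t 7.83 pos [ 0.5535 -0.0048  0.0295] jaw -7.71 q6 -4.2 F [ 0.1  0.4 -2.4] Mz [-0.1   0.04 -0.02] w 0.0461
shift [ 0.0004 -0.0004  0.0008] turn -0.001 tilt [-0.003 -0.001 -1.   ]
```

send_rows --steps '[0.03,0,0,0.0005,0,0.03,0,0,0.001,0,0.03,0,0,0.001,0]'

```text
time: 8.2
position: [0.5536, -0.0048, 0.0288]
tool_rot: [0.753, 0.658, -0.001, -0.001]
ft_force: [-1.8, 0.1, 1.4]
grip_width: 0.0458
```

The vertical force changed from −2.4 to +1.4 N, so the lamp is resting on the floor. Releasing it and rising.

send_rows --steps '[0.05,0,0,0,0,0.06,0,0,0,0,0.075,0,0,0,0,0.075,0,0,0,0]'

```text
time: 8.7
position: [0.5537, -0.0048, 0.0288]
tool_rot: [0.753, 0.658, -0.001, -0.0]
ft_force: [0.1, -1.1, -0.3]
grip_width: 0.0708
```

send_rows --steps '[0.075,0,0,-0.01,0,0.075,0,0,-0.03,0,0.075,0,0,-0.07,0,0.075,0,0,-0.11,0,0.075,0,0,-0.12,0,0.075,0,0,-0.12,0]'

```text
time: 9.45
position: [0.5541, -0.0047, 0.1495]
tool_rot: [0.753, 0.658, -0.001, 0.0]
ft_force: [-0.3, 0.6, -0.2]
grip_width: 0.0749
```

Run:
```python
from h import *
import pickle
go((.569,.128,.12),14.3)
c=grab("wrist"); save(c,"w4.png"); pickle.dump(c,open("w4.pkl","wb"))
W=cloud(c); v,u=np.mgrid[:480,:640]
m=(abs(W[...,2]-.070)<.004)&(np.hypot(W[...,0]-.5532,W[...,1]+.0043)<.05); q=W[m]; print("lamp",len(q),cv2.minAreaRect(q[:,:2].astype(np.float32)),np.median(q[:,2]))
m=(abs(W[...,2]-.082)<.004)&(np.hypot(W[...,0]-.5702,W[...,1]-.1277)<.05); q=W[m]; print("knob",len(q),cv2.minAreaRect(q[:,:2].astype(np.float32)))
```

```text
t 9.45 pos [ 0.5541 -0.0047  0.1495] jaw -7.7 q6 -4.2 F [-0.3  0.6 -0.2] Mz [-0.1   0.02  0.06] w 0.0749
shift [ 0.1336 -0.003   0.048 ] turn -0.384 tilt [-0.001 -0.001 -1.   ]
lamp 4585 ((0.5545910596847534, -0.0047782063484191895), (0.04584135487675667, 0.04597398266196251), 82.1982650756836) 0.06988498888915984
knob 1845 ((0.5727375149726868, 0.12044799327850342), (0.014210646040737629, 0.03810181841254234), 13.93885326385498)
```

View pics/w4.png

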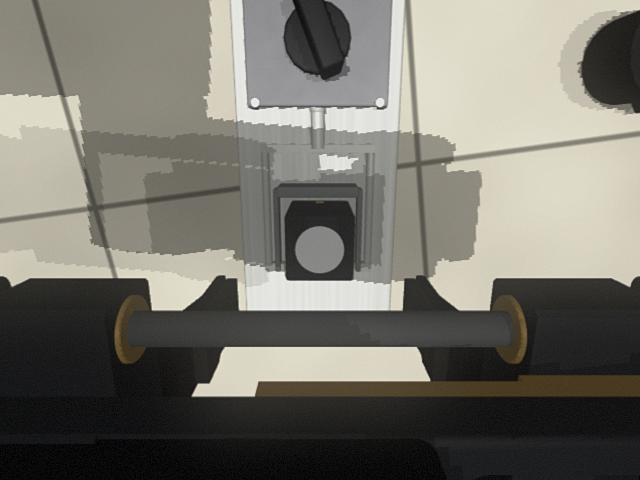

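The lamp is seated: its top is at 69.9 mm and it is centred within 1.5 mm and squared. Next, above the knob.

send_rows --steps '[0.06,0.04,0,-0.01,-0.1,0.06,0.08,-0.001,-0.01,-0.2,0.06,0.12,-0.002,-0.01,-0.3,0.06,0.133,-0.002,-0.01,-0.38,0.06,0.133,-0.002,-0.01,-0.38]'

```text
time: 10.12
position: [0.568, 0.1284, 0.1563]
tool_rot: [0.615, 0.789, -0.003, -0.003]
ft_force: [-0.4, -0.0, 0.4]
grip_width: 0.06
```

Run:
```python
from h import *
import pickle
go((.5709,.1275,.064),14.1)
c=grab("wrist"); save(c,"w5.png"); pickle.dump(c,open("w5.pkl","wb"))
W=cloud(c)
m=(abs(W[...,2]-.082)<.004)&(np.hypot(W[...,0]-.5702,W[...,1]-.1277)<.05); q=W[m]; print("knob",len(q),cv2.minAreaRect(q[:,:2].astype(np.float32)),q.mean(0))
```

```text
t 10.12 pos [0.568  0.1284 0.1563] jaw 14.13 q6 -12.3 F [-0.4 -0.   0.4] Mz [-0.1  -0.04  0.01] w 0.06
shift [-0.0017  0.0034  0.111 ] turn 0.001 tilt [-0.007 -0.001 -1.   ]
knob 1662 ((0.5707972049713135, 0.12777554988861084), (0.013956687413156033, 0.051998503506183624), 13.789380073547363) [0.57053927 0.12890004 0.08205031]
```

View pics/w5.png

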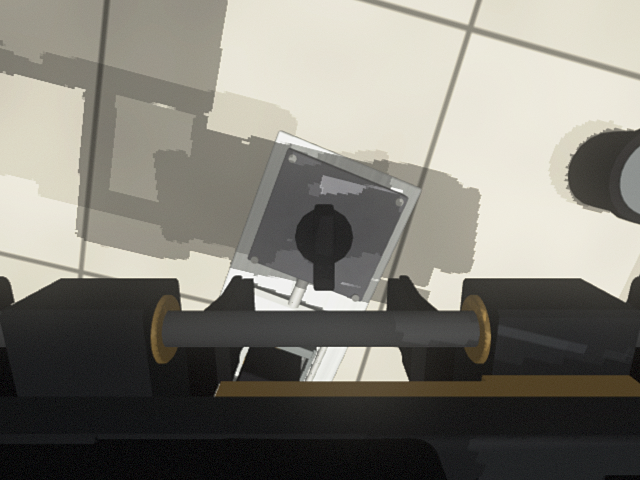

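Run:
```python
from h import *
go((.5708,.1277,.066),13.9)
```

```text
t 10.18 pos [0.5682 0.1276 0.1566] jaw 14.05 q6 -12.3 F [ 0.  -0.5  1. ] Mz [-0.11  0.04 -0.03] w 0.06
shift [-0.0006  0.0033  0.1093] turn 0.003 tilt [-0.007 -0.001 -1.   ]
```

send_rows --steps '[0.06,0,0.003,0.03,0.003,0.06,0,0.003,0.06,0.003,0.06,0,0.003,0.065,0.003,0.06,0,0.003,0.065,0.003]'

```text
time: 10.68
position: [0.5706, 0.1275, 0.0914]
tool_rot: [0.617, 0.787, -0.003, -0.003]
ft_force: [-0.7, -0.0, 0.5]
grip_width: 0.0603
```

Run:
```python
from h import *
go((.5708,.1277,.066),13.9)
```

```text
t 10.68 pos [0.5706 0.1275 0.0914] jaw 13.79 q6 -12.1 F [-0.7 -0.   0.5] Mz [-0.07  0.01 -0.01] w 0.0603
shift [0.0001 0.0006 0.0441] turn -0.002 tilt [-0.008 -0.001 -1.   ]
```

send_rows --steps '[0.06,0,0,0.02,0,0.06,0,0,0.04,0,0.06,0,0,0.044,0,0.06,0,0,0.044,0,0.008,0,0,0.044,0,0.008,0,0,0.044,0,0.008,0,0,0.044,0,0.008,0,0,0.044,0]' --force 30

```text
time: 11.68
position: [0.5703, 0.1275, 0.0475]
tool_rot: [0.617, 0.787, -0.003, -0.003]
ft_force: [-0.3, -0.5, 0.8]
grip_width: 0.0282
```

send_rows --steps '[0.008,0,0,0,0,0.008,0,0,0,0]'

```text
time: 11.92
position: [0.5701, 0.1274, 0.0475]
tool_rot: [0.617, 0.787, -0.003, -0.003]
ft_force: [-1.3, -1.2, 0.8]
grip_width: 0.0136
```

Run:
```python
from h import *
go((.5708,.1277,.066),13.9)
```

```text
t 11.93 pos [0.5701 0.1274 0.0475] jaw 13.81 q6 -12.1 F [-1.3 -1.2  0.8] Mz [-0.04  0.02  0.11] w 0.0136
shift [0.0001 0.0008 0.0002] turn -0.001 tilt [-0.008 -0.001 -1.   ]
```

The bar is gripped at 13.6 mm. Turning clockwise, which is + about tool z.

send_rows --steps '[0.008,0,0,0,0.12,0.008,0,0,0,0.25,0.008,0,0,0,0.38,0.008,0,0,0,0.51,0.008,0,0,0,0.64,0.008,0,0,0,0.77,0.008,0,0,0,0.9,0.008,0,0,0,0.9]'

```text
time: 12.92
position: [0.57, 0.1275, 0.0475]
tool_rot: [0.898, 0.441, -0.004, -0.001]
ft_force: [-1.0, 1.4, 0.6]
grip_width: 0.0139
```

Run:
```python
from h import *
import pickle
go((.5708,.1277,.066),None)
for n in ("top","scene"): 
    c=grab(n); save(c,n+"6.png",(230,215,450,325) if n=="top" else (270,220,420,310),3.6 if n=="top" else 5); pickle.dump(c,open(n+"6.pkl","wb"))
```

```text
t 12.93 pos [0.57   0.1275 0.0475] jaw -37.69 q6 39.4 F [-1.   1.4  0.6] Mz [-0.05  0.05 -0.04] w 0.0139
shift [0.0007 0.0005 0.0002] turn 0 tilt [-0.008 -0.001 -1.   ]
```

View pics/top6.png

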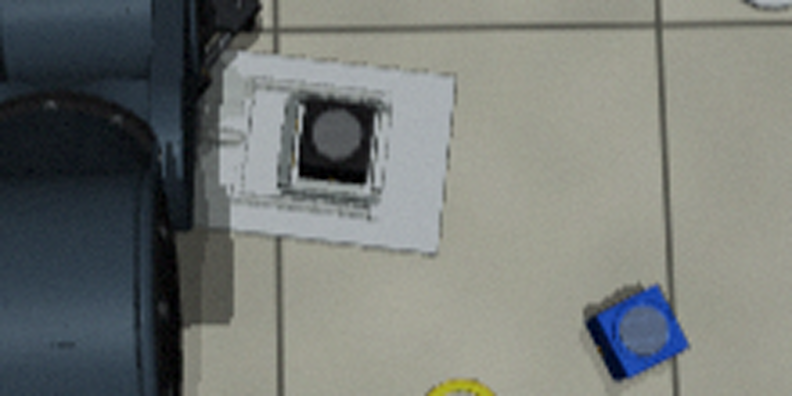

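View pics/scene6.png

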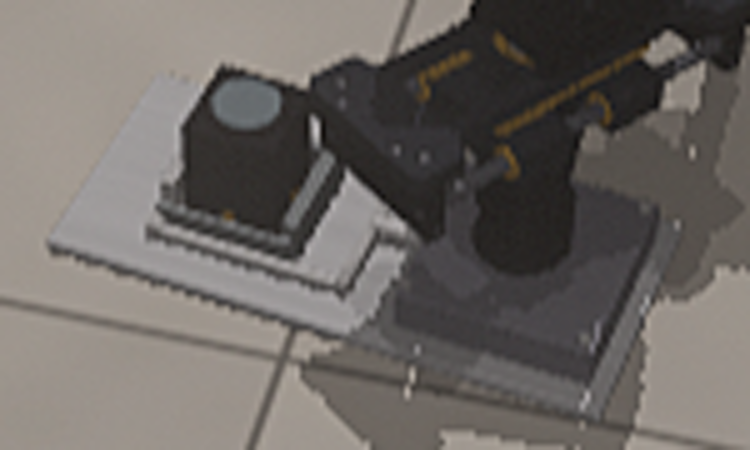

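The top view shows the lamp in the cradle with the jaw still open at crop x≈382. The jaw stays visible while turning, so I'll continue.

send_rows --steps '[0.008,0,0,0,0.12,0.008,0,0,0,0.25,0.008,0,0,0,0.38,0.008,0,0,0,0.51,0.008,0,0,0,0.64,0.008,0,0,0,0.75,0.008,0,0,0,0.75]'

```text
time: 13.9
position: [0.5699, 0.1276, 0.0475]
tool_rot: [0.997, 0.083, -0.004, 0.0]
ft_force: [-1.9, 0.2, 0.5]
grip_width: 0.0138
```

```bash
cat >> h.py <<'E'
def look(tag):
    import pickle
    go((.5708,.1277,.066),None)
    a=grab("top"); b=grab("scene")
    A=cv2.resize(a["color"][225:295,285:365][:,:,::-1],None,fx=5,fy=5,interpolation=cv2.INTER_CUBIC)
    B=cv2.resize(b["color"][225:295,275:355][:,:,::-1],None,fx=5,fy=5,interpolation=cv2.INTER_CUBIC)
    cv2.imwrite(f"pics/look{tag}.png",np.hstack([A,B]))
    pickle.dump((a,b),open(f"look{tag}.pkl","wb"))
    p=pickle.load(open("top6.pkl","rb"))
    d=np.abs(a["color"].astype(int)-p["color"])[225:295,320:365].sum(2); print("diff px jaw region",(d>90).sum())
E
python3 -c "
from h import *
look('7')"
```

```text
t 13.9 pos [0.5699 0.1276 0.0475] jaw -80.52 q6 82.2 F [-1.9  0.2  0.5] Mz [ 0.06  0.05 -0.15] w 0.0138
shift [0.0009 0.     0.0002] turn 0 tilt [-0.008 -0.001 -1.   ]
diff px jaw region 0
```

View pics/look7.png

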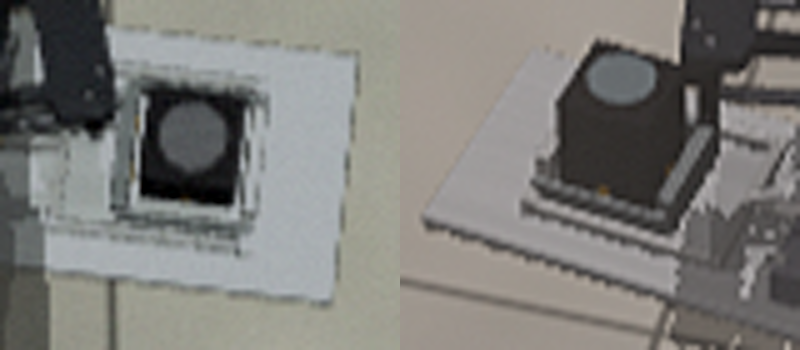

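Still open after 1.65 rad, and the two lamp views agree. I'll go on in small steps.

send_rows --steps '[0.008,0,0,0,0.08,0.008,0,0,0,0.16,0.008,0,0,0,0.2,0.008,0,0,0,0.2]'

```text
time: 14.5
position: [0.5699, 0.1276, 0.0475]
tool_rot: [1.0, -0.016, -0.004, 0.0]
ft_force: [-0.9, -0.0, 0.8]
grip_width: 0.0139
```

```bash
python3 -c "
from h import *
look('8')"
```

```text
t 14.5 pos [0.5699 0.1276 0.0475] jaw -91.87 q6 93.6 F [-0.9 -0.   0.8] Mz [ 0.01  0.05 -0.14] w 0.0139
shift [ 0.0009 -0.0001  0.0002] turn 0 tilt [-0.008 -0.001 -1.   ]
diff px jaw region 28
```

send_rows --steps '[0.008,0,0,0,0.05,0.008,0,0,0,0.1,0.008,0,0,0,0.12,0.008,0,0,0,0.12]'

```text
time: 15.1
position: [0.5699, 0.1276, 0.0476]
tool_rot: [0.997, -0.076, -0.004, 0.001]
ft_force: [-1.2, -0.6, 0.2]
grip_width: 0.0132
```

```bash
python3 -c "
from h import *
look('9')"
```

```text
t 15.1 pos [0.5699 0.1276 0.0476] jaw -98.73 q6 100.4 F [-1.2 -0.6  0.2] Mz [ 0.05  0.06 -0.08] w 0.0132
shift [ 0.0009 -0.0002  0.0003] turn 0 tilt [-0.008 -0.001 -1.   ]
diff px jaw region 65
```

View pics/look9.png

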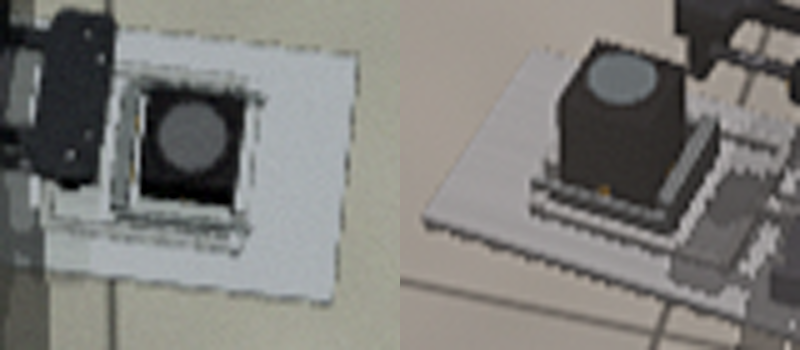

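The jaw has begun to move. The yoke corner went from (522,205) to (530,208) in the scene crop, so the pin is sliding in at about 1.96 rad of turn. Small steps from here.

send_rows --steps '[0.008,0,0,0,0.03,0.008,0,0,0,0.06,0.008,0,0,0,0.1,0.008,0,0,0,0.1]'

```text
time: 15.7
position: [0.5699, 0.1276, 0.0475]
tool_rot: [0.992, -0.126, -0.004, 0.001]
ft_force: [-1.6, -1.3, 0.6]
grip_width: 0.0134
```

```bash
python3 -c "
from h import *
look('10')"
```

```text
t 15.7 pos [0.5699 0.1276 0.0475] jaw -104.51 q6 106.2 F [-1.6 -1.3  0.6] Mz [ 0.03  0.05 -0.2 ] w 0.0134
shift [ 0.0009 -0.0003  0.0002] turn 0 tilt [-0.008 -0.001 -1.   ]
diff px jaw region 115
```

View pics/look10.png

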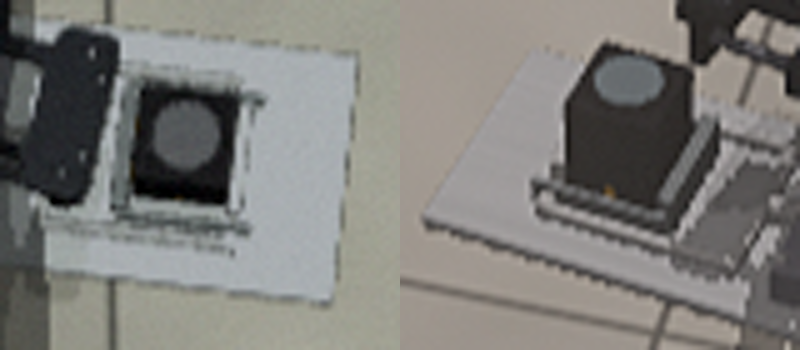

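send_rows --steps '[0.008,0,0,0,0.03,0.008,0,0,0,0.06,0.008,0,0,0,0.08,0.008,0,0,0,0.08]'

```text
time: 16.3
position: [0.5699, 0.1276, 0.0475]
tool_rot: [0.986, -0.166, -0.004, 0.001]
ft_force: [-1.1, -0.3, 0.0]
grip_width: 0.0138
```

```bash
python3 -c "
from h import *
look('11')"
```

```text
t 16.3 pos [0.5699 0.1276 0.0475] jaw -109.11 q6 110.8 F [-1.1 -0.3  0. ] Mz [ 0.06 -0.02 -0.01] w 0.0138
shift [ 0.0008 -0.0004  0.0002] turn 0 tilt [-0.008 -0.001 -1.   ]
diff px jaw region 157
```

send_rows --steps '[0.008,0,0,0,0.03,0.008,0,0,0,0.06,0.008,0,0,0,0.06,0.008,0,0,0,0.06]'

```text
time: 16.9
position: [0.5699, 0.1276, 0.0476]
tool_rot: [0.981, -0.196, -0.004, 0.001]
ft_force: [-0.4, -1.3, 0.1]
grip_width: 0.014
```

Run:
```python
from h import *
look('12')
import pickle
# lamp top position and yoke/jaw shift for every look, via phase correlation-free measure: lamp lens centroid
for k in ('7','8','9','10','11','12'):
    a,b=pickle.load(open(f"look{k}.pkl","rb"))
    r=[]
    for c,ce in ((a,(.554,-.005)),(b,(.554,-.005))):
        W=cloud(c); m=(abs(W[...,2]-.07)<.006)&(abs(W[...,0]-ce[0])<.035)&(W[...,1]>-.04)&(W[...,1]<.03)
        q=W[m]; r.append(cv2.minAreaRect(q[:,:2].astype(np.float32))[0]); 
    W=cloud(b)
    # jaw plate upper edge points
    d=np.stack([(W[...,0]-.5609)*.1331+(W[...,1]-.0532)*.9911,(W[...,0]-.5609)*.9911-(W[...,1]-.0532)*.1331],-1)
    m=(abs(W[...,2]-.028)<.005)&(d[...,0]<-.07)&(d[...,0]>-.11)&(abs(d[...,1])<.036)
    W2=cloud(a); d2=np.stack([(W2[...,0]-.5609)*.1331+(W2[...,1]-.0532)*.9911,(W2[...,0]-.5609)*.9911-(W2[...,1]-.0532)*.1331],-1)
    m2=(abs(W2[...,2]-.028)<.006)&(d2[...,0]<-.07)&(d2[...,0]>-.11)&(abs(d2[...,1])<.036)
    print(k,np.round(r,4).tolist(),"jaw y scene",m.sum(),np.median(d[...,0][m]).round(4),"top",m2.sum(),np.median(d2[...,0][m2]).round(4))
```

```text
t 16.9 pos [0.5699 0.1276 0.0476] jaw -112.55 q6 114.2 F [-0.4 -1.3  0.1] Mz [ 0.04 -0.05 -0.05] w 0.014
shift [ 0.0008 -0.0004  0.0002] turn 0 tilt [-0.008 -0.    -1.   ]
diff px jaw region 160
7 [[0.5548, -0.0048], [0.5535, -0.0046]] jaw y scene 39 -0.0864 top 75 -0.0877
8 [[0.5551, -0.0048], [0.5547, -0.0045]] jaw y scene 41 -0.0855 top 80 -0.0872
9 [[0.5549, -0.0045], [0.5528, -0.004]] jaw y scene 32 -0.0821 top 71 -0.0842
10 [[0.5553, -0.0014], [0.555, -0.0009]] jaw y scene 24 -0.0786 top 62 -0.0814
11 [[0.5556, 0.0002], [0.5547, 0.0012]] jaw y scene 21 -0.0787 top 69 -0.0799
12 [[0.5558, 0.0007], [0.5536, 0.0011]] jaw y scene 24 -0.0794 top 71 -0.0792
```

View pics/look12.png

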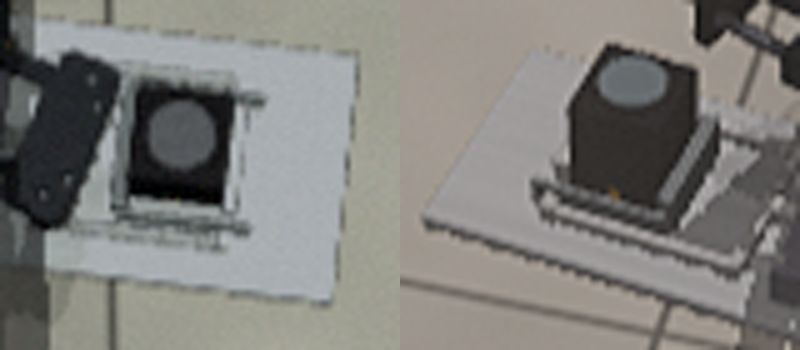

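The jaw has stopped and the lamp is held: it moved about 5.5 mm and now rests on the contact wall. The estimated dwell is 2.14–2.44 rad and the knob is at 2.205. I'll nudge it 0.06 toward the middle, then let go.

send_rows --steps '[0.008,0,0,0,0.03,0.008,0,0,0,0.06,0.008,0,0,0,0.06]'

```text
time: 17.38
position: [0.5699, 0.1276, 0.0475]
tool_rot: [0.974, -0.225, -0.004, 0.001]
ft_force: [-1.2, 1.0, 1.1]
grip_width: 0.0136
```

send_rows --steps '[0.02,0,0,0,0,0.035,0,0,0,0,0.05,0,0,0,0,0.05,0,0,0,0]'

```text
time: 17.88
position: [0.57, 0.1276, 0.0475]
tool_rot: [0.974, -0.225, -0.004, 0.001]
ft_force: [0.2, 1.0, -0.4]
grip_width: 0.0419
```

send_rows --steps '[0.05,0,0,-0.02,0,0.05,0,0,-0.05,0,0.05,0,0,-0.1,0,0.05,0,0,-0.15,0,0.05,0,0,-0.15,0]'

```text
time: 18.5
position: [0.5744, 0.1278, 0.2022]
tool_rot: [0.974, -0.225, 0.001, -0.0]
ft_force: [0.9, -0.0, 0.1]
grip_width: 0.05
```

Run:
```python
from h import *
go((.45,.30,.22),None)
c=grab("wrist"); save(c,"w13.png")
W=cloud(c)
m=(abs(W[...,2]-.082)<.004)&(np.hypot(W[...,0]-.5702,W[...,1]-.1277)<.05); q=W[m]; print("knob",len(q),cv2.minAreaRect(q[:,:2].astype(np.float32)),q.mean(0))
```

```text
t 18.5 pos [0.5744 0.1278 0.2022] jaw -116.01 q6 117.7 F [ 0.9 -0.   0.1] Mz [-0.    0.18  0.03] w 0.05
shift [-0.1873 -0.1002  0.0005] turn 0 tilt [ 0.002 -0.    -1.   ]
knob 1189 ((0.571362316608429, 0.1267840415239334), (0.013585386797785759, 0.0513189472258091), 63.8013916015625) [0.57214555 0.126668   0.08195066]
```

View pics/w13.png

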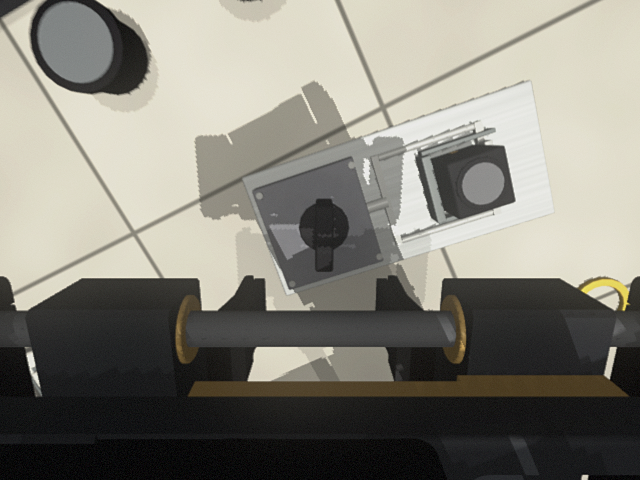

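The knob stayed where I left it, at 2.27 rad. I'll back away and check with a clear view.

send_rows --steps '[0.05,-0.05,-0.027,-0.02,0,0.05,-0.1,-0.054,-0.02,0,0.05,-0.15,-0.08,-0.02,0,0.05,-0.187,-0.1,-0.02,0,0.05,-0.187,-0.1,-0.02,0,0.05,-0.187,-0.1,-0.02,0]'

```text
time: 19.3
position: [0.4479, 0.2991, 0.2188]
tool_rot: [0.974, -0.225, -0.002, 0.001]
ft_force: [-1.0, -0.5, 0.3]
grip_width: 0.05
```

Run:
```python
from h import *
look('14')
t=grab("top"); save(t,"top14.png"); s=grab("scene"); save(s,"scene14.png")
for c in (t,s):
    W=cloud(c); q=W[(abs(W[...,2]-.07)<.006)&(abs(W[...,0]-.554)<.035)&(W[...,1]>-.04)&(W[...,1]<.04)]
    print("lamp top",cv2.minAreaRect(q[:,:2].astype(np.float32)),np.median(q[:,2]))
    d=np.stack([(W[...,0]-.5609)*.1331+(W[...,1]-.0532)*.9911,(W[...,0]-.5609)*.9911-(W[...,1]-.0532)*.1331],-1)
    m=(abs(W[...,2]-.028)<.006)&(d[...,0]<-.07)&(d[...,0]>-.11)&(abs(d[...,1])<.036)
    print("jaw y",np.median(d[...,0][m]).round(4))
```

```text
t 19.3 pos [0.4479 0.2991 0.2188] jaw -115.98 q6 137.8 F [-1.  -0.5  0.3] Mz [-0.04  0.18  0.04] w 0.05
shift [0.1861 0.0996 0.1712] turn 0 tilt [-0.005 -0.002 -1.   ]
diff px jaw region 144
lamp top ((0.5554786324501038, 0.0007029250264167786), (0.045680299401283264, 0.04661889746785164), 81.80328369140625) 0.0691618454450944
jaw y -0.0794
lamp top ((0.553400993347168, 0.0015878118574619293), (0.046737078577280045, 0.048429735004901886), 81.21662139892578) 0.06827779357516861
jaw y -0.0779
```

View pics/look14.png

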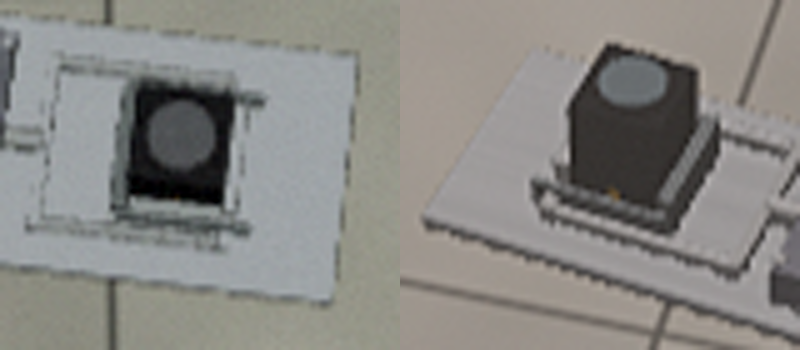

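View pics/scene14.png

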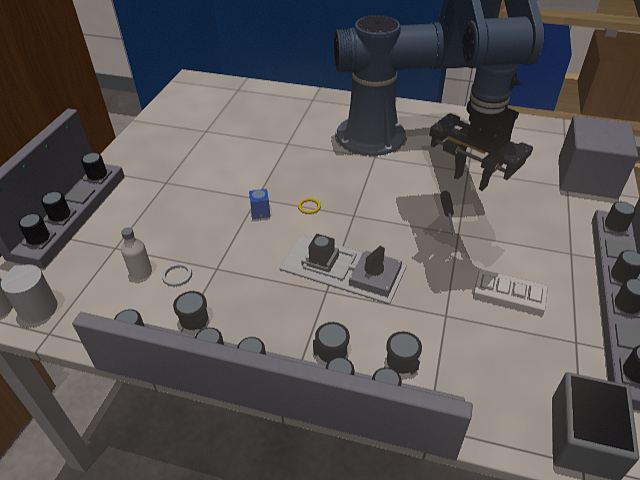

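```bash
python3 -c "
from h import *
hand_in(); print('ok')"
```

```text
the job is handed in; nothing more can be done
ok
```

The black square lamp is standing in the dock's cradle, the clamp has dropped into the cam's notch, and I handed the job in at about 19.5 s. I placed and released the lamp first. Then I turned the knob about 2.27 rad clockwise and let go, which took only one grasp.

**Lamp:** After everything was clear, its top measured 68–69 mm above the shelf, where 70 mm is expected. It is square to the dock. Its +y face is at dock y ≈ −29.7 mm, and the contact wall is at −30 mm.

**Clamp:** The lamp stopped moving over the last 0.12 rad of turning. The knob was still at 2.27 rad after release. I estimate the notch holds from about 2.14 to 2.44 rad.

**Disagreement:** Jaw travel came out at about 8–8.5 mm from the median of the camera depth points, against the stated 10 mm or so. The images show the jaw against the lamp and the lamp on the wall, so I put the difference down to coarse depth readings.

**Other things:** In the last scene picture the blue lamp, rings, bottle and round lamps look unmoved, compared by eye. The screwdriver was partly in the arm's shadow there, so I couldn't see it clearly, but the arm never went down near it.

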